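Open the second medicine box with the key left in its twin

ROBOT

A 7-joint arm with a two-finger parallel gripper is mounted at the origin on a cart in front of the work surface, level with it; the furniture and walls round the work are solid. World frame = base frame: x ahead of the robot, y to its left, z up, the work surface at z = 0. Lengths are in mm, angles in rad, forces in N, time in s.
With the tool pointing down it reaches from about 425 to 875 mm from the base axis. Payload 8.4 kg.
Tool frame: the origin (TCP) lies midway between the tips of the shut fingers; the grasp point (between the pads) lies 19 mm behind it; z points along the fingers, y is the direction in which the jaws open and shut (so a half turn about z gives the same grasp; the last joint's range is limited). The gripper opens to 85 mm and grips with 20 to 120 N. Pads are 22 mm wide; open, the fingers measure 114 mm over their backs; the gripper's body (76 mm by 85 mm) begins 54 mm behind the grasp point. The pads swing forward as they close: fully open they stand 13 mm farther back than shut.
Start: joints at [1.157, 0.333, 0.04, 1.465, -0.013, 1.343, -0.059], TCP at [201.234, -618.036, 231.308] pointing down, gripper open.
Joint ranges: [-2.58, 2.58], [-0.38, 2.09], [-1.3, 1.39], [0.25, 2.4], [-1.5, 4.64], [0.08, 2.09], [-2.65, 2.65]. Speed limits (rad/s): [2.22, 2.22, 2.79, 2.79, 3.14, 3.14, 3.14].

INTERFACE

Orientations are given as a rotation vector (axis times angle).
In Python, from bench import observe, grab_frame, robot gives the robot as it stands.
- The arm moves only by the shell command python3 -m creep 'ROWS' [FORCE]. ROWS is JSON, a list of rows, each a list of 7 numbers: the shift along the tool's x, y, z in mm, then the turn, a rotation vector about the tool's x, y, z in degrees, then the finger opening in mm, from 0 to 85.4. In form: [[x, y, z, rx, ry, rz, fingers], ...]. A call has 1 to 5 rows; each row shifts and turns the commanded pose from where the row before left it, along the tool's axes as they then stand; what a row does not reach is not made up. A row lasts 1/10 s, in which the tool goes at most 50 mm and 8.59 degrees, less where a joint would pass 70% of its speed; a pose out of reach is approached as far as the arm can. A call is refused whole if a number of a shift passes 50 or a number of a turn 8.59, either way. A call with a gripper value outside its range is refused whole. The fingers move at their own pace and stop on an object; FORCE is the grip in N (left out, the last holds). Time passes only in rows, so rows that do not move let the fingers close. It gives the time, the measured TCP pose, the force and the opening at its end, in the units of the state.
- observe(): the state, without advancing time (a new reading comes with each control period).
- grab_frame(name): name is "scene" or "top" or "wrist"; returns a dict with "image" (480x640x3 uint8, red, green, blue), "vfov" (degrees; the focal length in pixels is half the picture's height over the tangent of half this angle, whatever the lens; pixels are square), "cx", "cy" (the principal point, pixels), "extrinsics" (4x4, takes a point from camera to world coordinates); the wrist camera has in their place "tool_from_camera" (4x4, takes a point from camera to tool coordinates, whose origin is the TCP and whose axes are the flange's). Camera axes: x right, y up, looking along -z (the intrinsics and any distortion apply to the point x, -y, -z); pixel columns grow to the right and rows downward; lengths in mm; the calibration is good to about 2 mm. A picture is of the moment at which its call begins: read the wrist's pose just before it. There is no depth.
- robot.hand_in(): hands the job in, once; it reports no verdict.
The state is a dict: "clock": time; "qpos": joint angles; "joint_velocities": joint speeds; "joint_efforts": joint torques, N m; "ee_pos": TCP position; "tool_rot": TCP orientation; "force": force on the tool from outside, world axes, zero at the start; "wrist_torque": the same for the moment, N m; "grip_width": finger opening in mm.
Only numpy, scipy, OpenCV 4.12 (cv2) and the standard library are available. Lean on these libraries where they do the work, as an engineer would, in place of code of your own. Each camera call takes 0.05 s, during which the arm holds its last target.

TASK

Both medicine boxes must stand open for refilling: take the key out of the lock of the box that is already open, put it fully into the lock of the shut box and turn it clockwise to its stop, so that the lid springs up. Turn the key back home, draw it out, and leave it in the clear tub with the other keys; leave all the other things where they stand.

Things in the scene. Friction and masses are not known exactly. Their poses are not given: they have to be found in the camera images.
- box_a: The open medicine box, key standing in its lock: white sheet steel, 180 (x) x 130 (y) x 86 mm high, fixed. Origin at the centre of its underside; its front is its own -x. The front 60 mm of its top is a fixed deck with a steel lock face 42 x 36 mm; the lid, hinged at the back, stands open, its free edge 90 mm behind the lock axis and 187 mm up. It stands left or right of the shut box.
- box_b: The shut medicine box, same make and same sizes as box_a, locked, its lock empty. Same axes.
- lock_a (a point): Centre of the open box's keyhole, on top of the lock face: 60 mm towards -x from the box's origin and 86 mm above its underside, axes as the box's. The keyhole is a slot 21 mm long along the box's x, 8 mm wide.
- lock_b (a point): Centre of the shut box's keyhole, like lock_a. The key goes straight down, its width along the slot (either way round), 21 mm deep, until its collar rests on the lock face. Below the 5 mm thick face turns the cylinder, whose slot (20 x 6.5 mm) holds the bit with about 0.09 rad of play; the key enters and leaves only with the cylinder home.
- plug_b (a joint): Lock cylinder of the shut box: 0 at home (slot along the box's x), grows as the key turns clockwise seen from above, stop at 1.3 rad. Friction 0.03 N m; stays where left. Because of the play, turn the key 0.1 rad farther than the cylinder both ways (to 1.4, back to -0.1) to bring it to its ends. Its cam frees the lid at about 0.9 rad.
- lid_b (a joint): Lid of the shut box: 0 shut, 1.05 rad fully open. Its spring lifts it within about a second once the cam lets go, and holds it open; the free edge starts 31 mm behind the lock axis and swings up and back, away from the lock.
- key: Loose key, 64 mm long, 40 g, upright. Origin on its axis at the collar's underside, level with the lock face when fully in; z up to the bow, x along its width. Above: collar 26 mm across, 3 high; black flat bow 30 (x) x 9 (y) x 36 mm high from z = 7 to 43. Below: stem 5 mm thick to z = -7.5, then the double bit 18 (x) x 5 (y) mm, tapered from z = -16 to its tip (11 x 2 mm) at z = -21.
- key_bow (a point): Centre of the key's bow, 25 mm above the key's origin: pinch its 9 mm thickness here from above.
- key_tub: Open clear plastic tub with a bunch of keys in it, 119 (x) x 181 (y) x 56 mm high, fixed. Origin at the centre of its underside; its floor is 8 mm up and the bunch about 8 mm more. A key let go upright with its tip just under the rim falls over and stays in it.
- match_packet: Bystander: green paper packet 39 x 76 x 16 mm, loose, flat in front of the open box; origin at the centre of its underside.
- tea_light: Bystander: small tea light, 38 mm across, 15 mm high, loose, in front of the shut box; origin at the centre of its underside.
- mug: Bystander: dark mug 106 mm high, loose, at the left; origin at the centre of its underside.
- jam_jar: Bystander: jam jar 86 mm high with a red cap, loose, behind the boxes; origin at the centre of its underside.

How it is judged (in metres and radians):
On the way, in this order (a step that is already met when the one before it is completed fails the run):
1. the key is fully in the lock of the shut box (on its axis within 4 mm, collar down within 3 mm), lock still home (horizontal distance between key and lock_b below 0.004 m and z of key in the frame of lock_b between -0.003 and 0.003 m and value of joint plug_b below 0.25 rad and value of joint lid_b below 0.1 rad), for 0.1 s.
2. the key in it has turned the lock to its stop (over 1.2 rad) and the lid has sprung up (value of joint plug_b above 1.2 rad and horizontal distance between key and lock_b below 0.005 m and value of joint lid_b above 0.15 rad), for 0.05 s.
3. with the key still in, the lock is back home (under 0.2 rad) (value of joint plug_b below 0.2 rad and horizontal distance between key and lock_b below 0.005 m and z of key in the frame of lock_b below 0.01 m), for 0.05 s.
4. the key is drawn clear of the lock (z of key in the frame of lock_b above 0.024 m and value of joint plug_b below 0.2 rad), for 0.05 s.
At the end, for the whole second after the job is handed in: The key lies at rest in the key tub (its origin within the tub's walls and below the rim), the second box's lid stands open (over 0.8 rad) and its lock is home (under 0.2 rad) (x of key in the frame of key_tub between -0.057 and 0.057 m and y of key in the frame of key_tub between -0.087 and 0.087 m and z of key in the frame of key_tub between 0 and 0.056 m and linear speed of key below 0.03 m/s and value of joint lid_b above 0.8 rad and value of joint plug_b below 0.2 rad); the robot touches nothing.
It fails at once if a bystander is pushed more than 40 mm from its place or tipped over (distance of any of match_packet, tea_light, mug, jam_jar from where it was at the start of the episode above 0.04 m or angle between any of mug, jam_jar's own z axis and vertical above 0.5 rad).
It also fails if it takes over 58 s, if anything falls off the work surface, if the arm or the gripper's body presses on something with over 40 N, if the wrist force passes 120 N, or if a joint passes its speed limit or range.

## Working session

There is one attempt and no reset: what is moved stays moved. The work goes in short steps, Python scripts to look and compute and a shell command to move; the robot and the scene stay as the last step left them, time stands still between calls to the robot, and variables do not carry over. Pictures are saved under pics/ and viewed, and the job is handed in when it is done.

```bash
ls; mkdir -p pics; python3 - <<'E'
from bench import observe, grab_frame, robot
import cv2,numpy as np
print(observe())
for n in ["scene","top","wrist"]:
    f=grab_frame(n); cv2.imwrite(f"pics/{n}0.png",f["image"][:,:,::-1])
    print(n,{k:(np.round(v,4).tolist() if not isinstance(v,(int,float)) else v) for k,v in f.items() if k!="image"})
E
```

```text
pics
{'clock': 0.0, 'qpos': array([ 1.15679407,  0.33390537,  0.03987962,  1.4662654 , -0.01341174,
        1.34328961, -0.05851221]), 'joint_velocities': array([ 4.85953648e-04,  1.01738352e-03, -1.88861395e-04, -6.66471590e-04,
       -2.12434095e-03, -9.44923063e-06,  8.72745022e-04]), 'joint_efforts': array([-1.39446154e-03, -6.58557272e+01,  1.36423599e+00, -4.05564702e+01,
        1.65935489e-02,  1.27431095e-02, -4.51166784e-06]), 'ee_pos': array([ 201.09277873, -617.6382528 ,  230.42778418]), 'tool_rot': array([-3.10122155e+00, -4.92147695e-01,  5.47268564e-04]), 'force': array([ 0.0119124 , -0.87641104, -0.16112542]), 'wrist_torque': array([-0.01491562, -0.01432406, -0.00212986]), 'grip_width': 85.41389710692769}
scene {'vfov': 52.72666714243479, 'cx': 318.23812679510525, 'cy': 251.00833494348444, 'extrinsics': [[0.9995, 0.0317, -0.0024, 541.419], [-0.018, 0.5019, -0.8647, -1035.6784], [-0.0262, 0.8643, 0.5022, 730.3406], [0.0, 0.0, 0.0, 1.0]]}
top {'vfov': 49.30552322698429, 'cx': 319.72757450397387, 'cy': 243.1317574362607, 'extrinsics': [[0.0208, 0.9983, -0.0546, 457.9411], [-0.9995, 0.022, 0.0207, 63.4475], [0.0219, 0.0542, 0.9983, 1343.3797], [0.0, 0.0, 0.0, 1.0]]}
wrist {'vfov': 65.79057830717348, 'cx': 320.4558622136083, 'cy': 237.6946733449227, 'tool_from_camera': [[-0.0005, 0.952, 0.306, 77.8324], [1.0, 0.0008, -0.0008, -0.002], [-0.001, 0.306, -0.952, -142.539], [0.0, 0.0, 0.0, 1.0]]}
```

View pics/scene0.png

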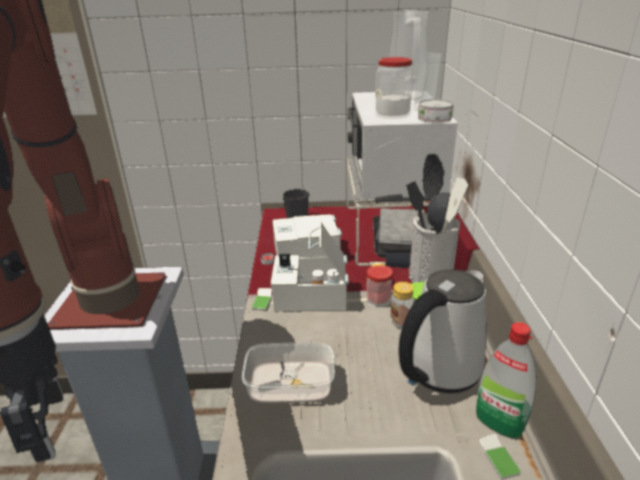

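View pics/top0.png

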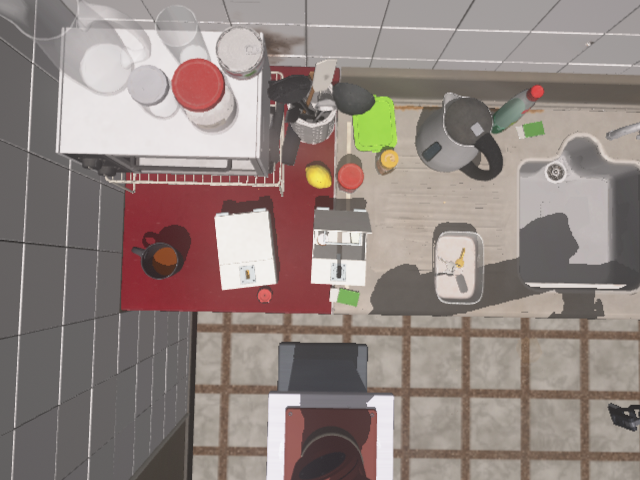

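View pics/wrist0.png

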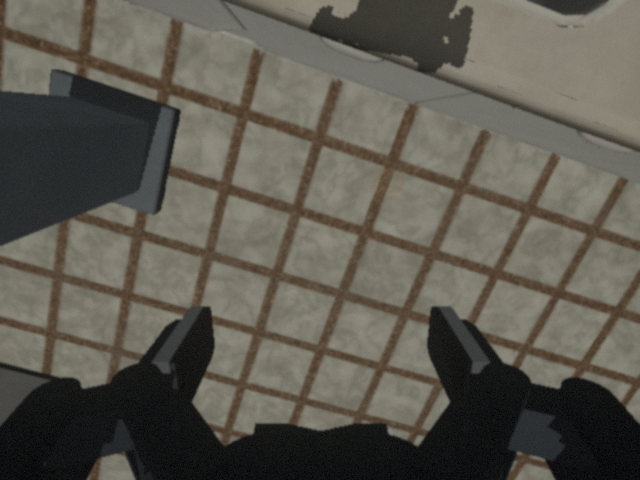

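The scene view has the arm at left, with the boxes at about (310,265) and the tub at (290,372). In the top view the shut box's lock is at about (247,274), the key in the open box at (338,270), and the tub at (458,268). I'll zoom in on the top view.

```bash
cat > h.py <<'E'
import numpy as np,cv2
from bench import observe, grab_frame, robot
from scipy.spatial.transform import Rotation as R
def f_of(fr): return 240/np.tan(np.radians(fr["vfov"]/2))
def ray(fr,uv,T):
    f=f_of(fr); d=np.array([(uv[0]-fr["cx"])/f,-(uv[1]-fr["cy"])/f,-1.])
    return T[:3,3],T[:3,:3]@d
def onz(fr,uv,z,T=None):
    T=np.array(fr["extrinsics"]) if T is None else T
    o,d=ray(fr,uv,T); return o+d*(z-o[2])/d[2]
def proj(fr,p,T=None):
    T=np.array(fr["extrinsics"]) if T is None else T
    c=np.linalg.inv(T)@np.append(p,1); f=f_of(fr)
    return np.array([fr["cx"]+f*c[0]/-c[2], fr["cy"]-f*c[1]/-c[2]])
def wrist():
    s=observe(); fr=grab_frame("wrist")
    T=np.eye(4);T[:3,:3]=R.from_rotvec(s["tool_rot"]).as_matrix();T[:3,3]=s["ee_pos"]
    return fr,T@np.array(fr["tool_from_camera"]),s
E
python3 - <<'E'
import cv2
im=cv2.imread("pics/top0.png")
c=im[195:315,205:375]; cv2.imwrite("pics/c1.png",cv2.resize(c,None,fx=4.7,fy=4.7,interpolation=cv2.INTER_CUBIC))
E
```

```text
(no output)
```

View pics/c1.png

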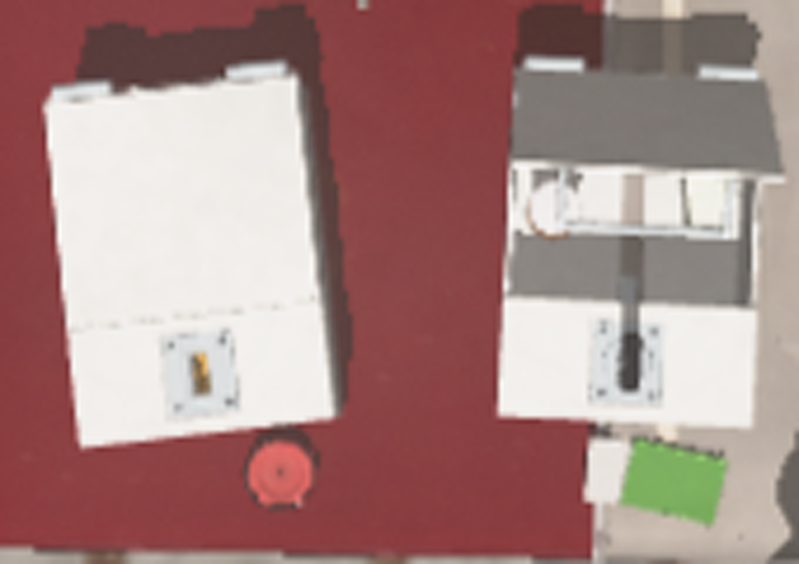

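```bash
python3 - <<'E'
from h import *
fr=grab_frame("top")
g=lambda x,y:(x/4.7+205-.4,y/4.7+195-.4)
for n,p,z in [("lockb",g(200,373),86),("locka plate",g(627,363),86),("bow",g(629,362),125),("bFL",g(80,447),86),("bFR",g(341,415),86),("bBL",g(46,103),86),("bBR",g(297,75),86),("aFL",g(498,416),86),("aFR",g(752,427),86),("tubc",(458,268),56),("tealight",g(281,472),15)]:
    print(n,np.round(onz(fr,p,z),1))
s=observe();print(R.from_rotvec(s["tool_rot"]).as_matrix().round(3),s["clock"])
cv2.imwrite("pics/tub.png",cv2.resize(fr["image"][220:315,420:500,::-1],None,fx=6,fy=6,interpolation=cv2.INTER_CUBIC))
E
```

```text
lockb [449.  209.5  86. ]
locka plate [458.7  -8.   86. ]
bow [459.2  -6.8 125. ]
bFL [410.3 269.2  86. ]
bFR [429.2 137.3  86. ]
bBL [585.3 292.   86. ]
bBR [602.7 164.2  86. ]
aFL [430.3  57.3  86. ]
aFR [427.3 -72.6  86. ]
tubc [ 474.3 -306.7   56. ]
tealight [396.4 172.8  15. ]
[[ 0.951  0.31  -0.   ]
 [ 0.31  -0.951  0.001]
 [-0.    -0.001 -1.   ]] 0.2
```

View pics/tub.png

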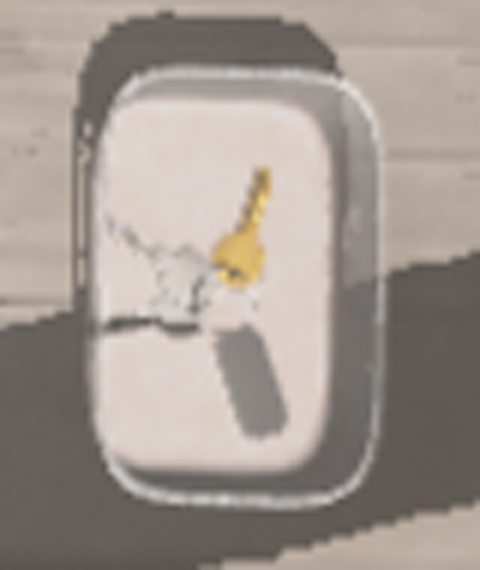

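```bash
python3 -m creep '[[35,-22,-9,0,0,0,85],[35,-22,-9,0,0,0,85],[35,-22,-9,0,0,0,85],[35,-22,-9,0,0,0,85],[35,-22,-9,0,0,0,85]]'; python3 -m creep '[[35,-22,-9,0,0,0,85],[35,-22,-9,0,0,0,85],[35,-22,-9,0,0,0,85],[35,-22,-9,0,0,0,85],[35,-22,-9,0,0,0,85]]'
```

```text
clock: 0.7
ee_pos: [334.4, -457.8, 276.6]
tool_rot: [3.103, 0.492, -0.0]
force: [0.8, -0.7, -0.8]
grip_width: 85.1
clock: 1.2
ee_pos: [466.7, -299.1, 321.7]
tool_rot: [3.103, 0.492, -0.0]
force: [0.4, 0.1, -0.5]
grip_width: 85.1
```

```bash
python3 -c "
from h import *
s=observe();print(s['ee_pos'],s['qpos'],s['tool_rot'],s['clock'])"
```

```text
[ 466.65977896 -299.05613406  321.71430805] [ 0.7058493   0.11863444 -0.23882348  1.54577142  0.02824491  1.48048581
 -0.79008848] [ 3.10265817e+00  4.92132451e-01 -2.36270067e-05] 1.2
```

```bash
python3 -m creep '[[0,0,0,0,0,-8.5,85],[0,0,0,0,0,-8.5,85],[0,0,0,0,0,-8.5,85],[0,0,0,0,0,-8.5,85],[0,0,0,0,0,-8.5,85]]'; python3 -m creep '[[0,0,0,0,0,-8.5,85],[0,0,0,0,0,-8.5,85],[0,0,0,0,0,-8.5,85],[0,0,0,0,0,-8.5,85],[0,0,0,0,0,-8.5,85]]';python3 -m creep '[[0,0,0,0,0,-8.5,85],[0,0,0,0,0,-8.5,85],[0,0,0,0,0,-8.5,85],[0,0,0,0,0,-8.5,85],[0,0,0,0,0,-8.5,85]]';python3 -m creep '[[0,0,0,0,0,-8.5,85],[0,0,0,0,0,-8.5,85],[0,0,0,0,0,-8.5,85],[0,0,0,0,0,-8.5,85]]'
```

```text
clock: 1.7
ee_pos: [465.9, -300.4, 321.2]
tool_rot: [-2.708, -1.592, 0.0]
force: [-0.0, -0.0, -0.8]
grip_width: 84.6
clock: 2.2
ee_pos: [465.8, -300.4, 321.2]
tool_rot: [-1.947, -2.465, 0.0]
force: [0.2, 0.5, -0.9]
grip_width: 85.5
clock: 2.7
ee_pos: [465.8, -300.5, 321.1]
tool_rot: [-0.922, -3.003, -0.0]
force: [-0.7, -0.4, 0.2]
grip_width: 85.3
clock: 3.1
ee_pos: [465.8, -300.4, 321.2]
tool_rot: [-0.003, -3.141, -0.0]
force: [0.3, 0.5, 0.4]
grip_width: 85.0
```

```bash
python3 -m creep '[[1,36,0,0,0,0,85],[1,36,0,0,0,0,85],[1,36,0,0,0,0,85],[1,36,0,0,0,0,85]]'; python3 -m creep '[[1,37,0,0,0,0,85],[1,37,0,0,0,0,85],[1,37,0,0,0,0,85],[1,36,0,0,0,0,85],[0,0,0,0,0,0,85]]'; python3 - <<'E'
from h import *
fr,T,s=wrist(); cv2.imwrite("pics/w1.png",fr["image"][:,:,::-1]); print(s["ee_pos"],s["tool_rot"],s["qpos"])
E
```

```text
clock: 3.5
ee_pos: [462.8, -155.1, 321.2]
tool_rot: [-0.013, -3.141, 0.0]
force: [0.4, 0.1, 0.1]
grip_width: 84.7
clock: 4.0
ee_pos: [460.0, -4.1, 321.8]
tool_rot: [0.001, 3.141, 0.001]
force: [0.2, -0.4, 0.6]
grip_width: 85.3
[459.99395091  -4.07276486 321.78191616] [1.11675173e-03 3.14065559e+00 5.22735519e-04] [ 0.62744687 -0.07332415 -0.66365399  1.72621181 -0.04566346  1.47233411
  1.53963225]
```

View pics/w1.png

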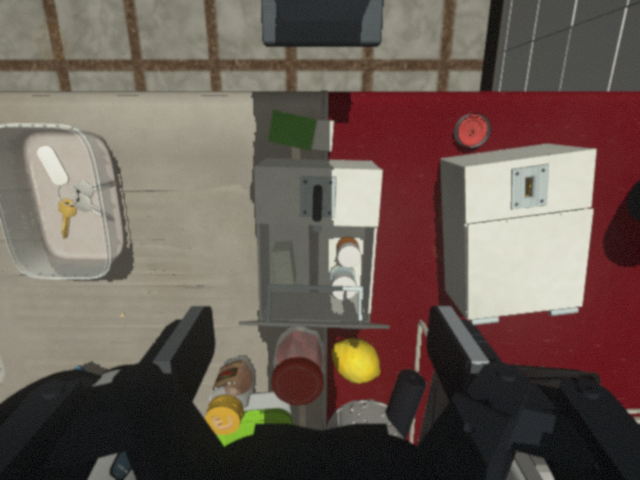

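The wrist view shows everything: key at (317,201), lock_b at (529,187), tub at left around (65,200). I'll zoom in on both locks.

```bash
python3 - <<'E'
import cv2
im=cv2.imread("pics/w1.png")
a=cv2.resize(im[155:240,280:360],None,fx=7,fy=7,interpolation=cv2.INTER_CUBIC)
b=cv2.resize(im[150:235,490:570],None,fx=7,fy=7,interpolation=cv2.INTER_CUBIC)
import numpy as np
o=np.hstack([a,b]);o=cv2.resize(o,None,fx=.71,fy=.71);print(o.shape);cv2.imwrite("pics/c2.png",o)
E
```

```text
(422, 795, 3)
```

View pics/c2.png

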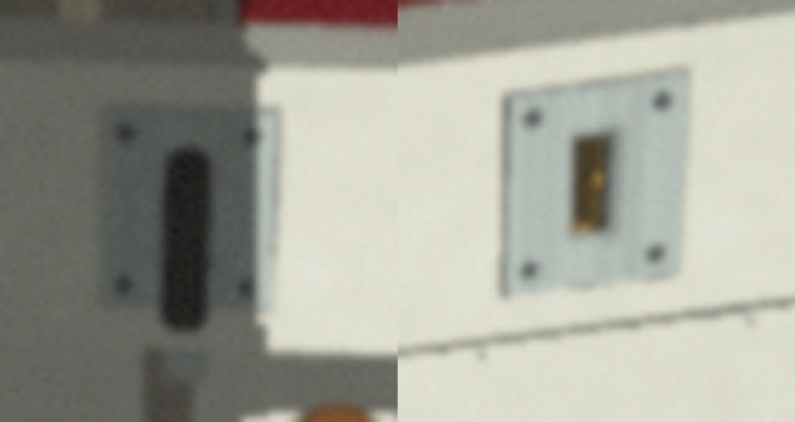

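```bash
python3 - <<'E'
from h import *
fr,T,s=wrist()
k=4.97
A=[(125,133),(251,137),(124,286),(245,289)];B=[(533,119),(662,101),(656,254),(529,271)]
pa=np.array([onz(fr,(280+x/k-.4,155+y/k-.4),86,T) for x,y in A]);pb=np.array([onz(fr,(490+(x-397.5)/k-.4,150+y/k-.4),86,T) for x,y in B])
print(pa.round(1),pa.mean(0),"\n",pb.round(1),pb.mean(0))
print("yawA",np.degrees(np.arctan2(*((pa[2]+pa[3]-pa[0]-pa[1])[1::-1]))),np.degrees(np.arctan2(*((pa[0]-pa[1])[[0,1]]*[1,-1]))))
print("yawB",np.degrees(np.arctan2(*((pb[2]+pb[3]-pb[0]-pb[1])[1::-1]))), (pb[0]-pb[1]+pb[3]-pb[2])/2)
for p in [(186,150),(186,327)]:
  print("bow",onz(fr,(280+p[0]/k-.4,155+p[1]/k-.4),129,T))
E
```

```text
[[442.6 -23.7  86. ]
 [443.5   2.2  86. ]
 [474.9 -24.5  86. ]
 [475.7   1.1  86. ]] [459.18309317 -11.22285892  86.        ] 
 [[435.5 191.4  86. ]
 [432.  217.1  86. ]
 [463.7 221.5  86. ]
 [467.2 195.6  86. ]] [449.57706011 206.3973687   86.        ]
yawA -1.6919880262726272 -2.0439327871540707
yawB 7.7489867888006385 [  3.53193784 -25.76304883   0.        ]
bow [438.76698247 -10.69519467 129.        ]
bow [472.21531011 -10.927107   129.        ]
```

```bash
python3 -m creep '[[0,-3.5,40,0,0,1.8,85],[1,-3.5,40,0,0,0,85],[0,0,40,0,0,0,85],[0,0,0,0,0,0,85]]'; python3 - <<'E'
from h import *
fr,T,s=wrist(); cv2.imwrite("pics/w2.png",fr["image"][:,:,::-1]); print(s["ee_pos"],s["tool_rot"],s["qpos"])
im=fr["image"][:,:,::-1]
cv2.imwrite("pics/c3.png",cv2.resize(im[110:260,240:410],None,fx=4,fy=4,interpolation=cv2.INTER_CUBIC))
E
```

```text
clock: 4.5
ee_pos: [455.9, -18.0, 196.8]
tool_rot: [-0.065, -3.133, -0.002]
force: [-0.1, 0.3, 0.2]
grip_width: 84.9
[455.94896197 -17.99054374 196.83601587] [-6.54707137e-02 -3.13268626e+00 -1.67548881e-03] [ 6.26622024e-01 -1.59602702e-03 -6.72256336e-01  1.92577559e+00
 -2.77141782e-03  1.22519967e+00  1.48432376e+00]
```

View pics/w2.png

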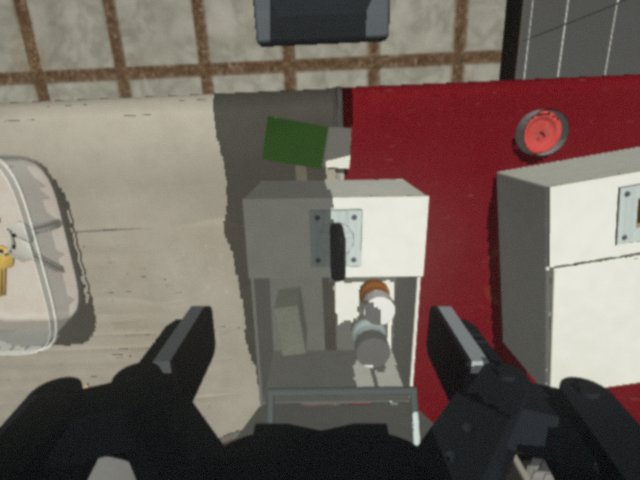

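View pics/c3.png

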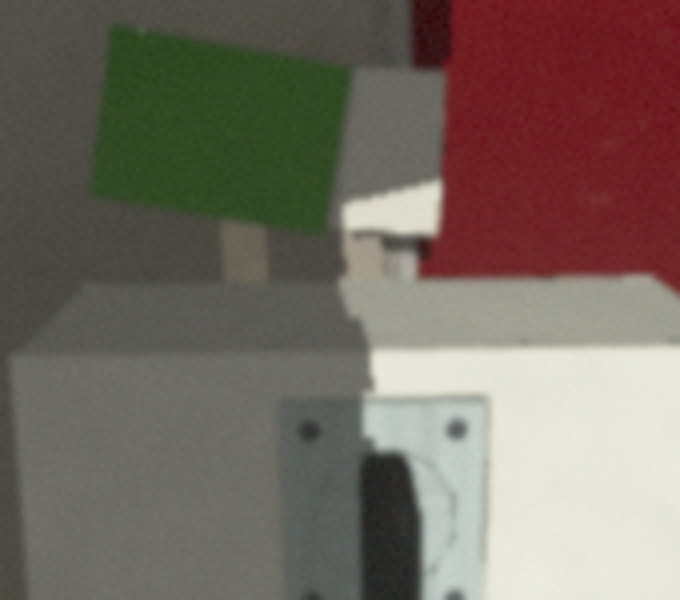

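```bash
python3 -m creep '[[0,0,0,0,0,0,85]]'; python3 - <<'E'
from h import *
fr,T,s=wrist(); print(s["ee_pos"],np.degrees(R.from_rotvec(s["tool_rot"]).as_euler("ZYX")),s["joint_velocities"].round(3))
im=fr["image"][:,:,::-1]
cv2.imwrite("pics/c4.png",cv2.resize(im[190:300,280:390],None,fx=5,fy=5,interpolation=cv2.INTER_CUBIC))
E
```

```text
clock: 4.65
ee_pos: [460.0, -17.0, 203.1]
tool_rot: [0.064, 3.139, 0.0]
force: [-0.3, -0.4, 0.6]
grip_width: 84.7
[460.02546649 -16.96035377 203.08917599] [1.77679782e+02 8.49176074e-02 1.79991420e+02] [-0.005 -0.013 -0.006 -0.019 -0.    -0.007 -0.003]
```

View pics/c4.png

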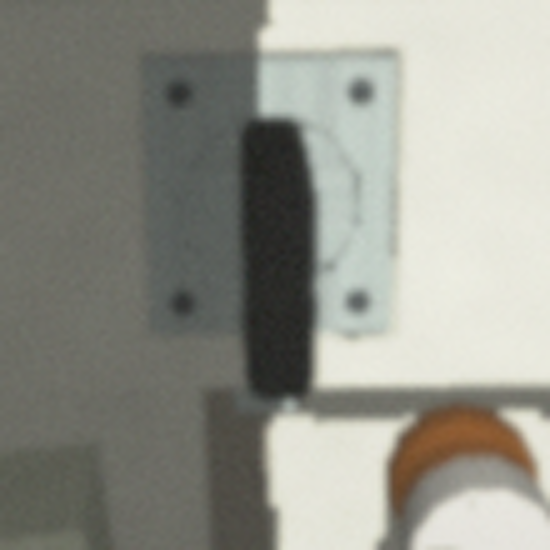

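```bash
python3 - <<'E'
from h import *
fr,T,s=wrist();print(s["ee_pos"])
k=5
g=lambda x,y:(280+x/k-.4,190+y/k-.4)
pa=np.array([onz(fr,g(x,y),86,T) for x,y in [(180,93),(362,92),(183,303),(358,301)]])
print(pa.round(1),pa.mean(0))
d=(pa[2]+pa[3]-pa[0]-pa[1]);print(np.degrees(np.arctan2(d[1],d[0])));d=pa[1]-pa[0]+pa[3]-pa[2];print(np.degrees(np.arctan2(-d[0],d[1])))
for q in [(280,398),(248,398),(312,398)]: print("bow far top",onz(fr,g(*q),129,T).round(1))
for x,y in [(459,-11)]: print((np.array([proj(fr,np.array([x,y,z]),T) for z in(86,93,129)])-[280,190])*5)
E
```

```text
[460.45343323 -16.80393101 203.55593839]
[[443.2 -20.1  86. ]
 [444.1   6.   86. ]
 [475.2 -21.1  86. ]
 [475.9   5.   86. ]] [459.59160211  -7.54067308  86.        ]
-1.8339153382034472
-1.8086034957026926
bow far top [472.9  -8.2 129. ]
bow far top [472.7 -12.2 129. ]
bow far top [473.   -4.1 129. ]
[[244.94848817 194.20168475]
 [245.97171734 208.27085751]
 [252.16856345 293.476109  ]]
```

```bash
python3 -m creep '[[1,9,0,0,0,-0.5,60],[0,0,25,0,0,0,40],[0,0,25,0,0,0,40],[0,0,20,0,0,0,40],[0,0,0,0,0,0,40]]';python3 -m creep '[[0,0,0,0,0,0,40],[0,0,0,0,0,0,40]]'; python3 - <<'E'
from h import *
fr,T,s=wrist(); print(s["ee_pos"],np.degrees(R.from_rotvec(s["tool_rot"]).as_euler("ZYX")))
im=fr["image"][:,:,::-1]; cv2.imwrite("pics/w5.png",im)
E
```

```text
clock: 5.25
ee_pos: [457.3, -6.7, 130.0]
tool_rot: [-0.047, -3.138, -0.001]
force: [-0.3, -0.1, 0.9]
grip_width: 39.9
clock: 5.45
ee_pos: [459.5, -7.1, 132.9]
tool_rot: [0.048, 3.139, -0.0]
force: [0.6, -0.2, 0.2]
grip_width: 40.2
[459.50540253  -7.06559496 132.88851716] [ 1.78254766e+02  1.27687185e-01 -1.79990665e+02]
```

View pics/w5.png

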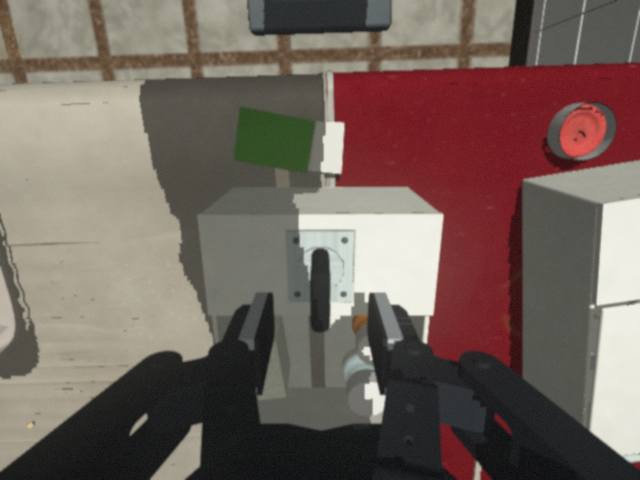

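The key's bow at (319,290) sits midway between the fingers (272 and 370). I'll descend and close.

```bash
python3 -m creep '[[0,0,19,0,0,0,40],[0,0,19,0,0,0,40],[0,0,0,0,0,0,40],[0,0,0,0,0,0,40],[0,0,0,0,0,0,20]]' 60;python3 -m creep '[[0,0,0,0,0,0,0],[0,0,0,0,0,0,0],[0,0,0,0,0,0,0],[0,0,0,0,0,0,0],[0,0,0,0,0,0,0]]' 60; python3 - <<'E'
from h import *
fr,T,s=wrist(); print(s["ee_pos"],np.degrees(R.from_rotvec(s["tool_rot"]).as_euler("ZYX")),s["wrist_torque"])
im=fr["image"][:,:,::-1]; cv2.imwrite("pics/w6.png",im)
E
```

```text
clock: 6.0
ee_pos: [459.3, -7.3, 94.6]
tool_rot: [0.048, 3.139, -0.0]
force: [0.2, 0.6, 0.1]
grip_width: 26.6
clock: 6.5
ee_pos: [459.2, -7.4, 94.4]
tool_rot: [0.048, 3.14, -0.001]
force: [-1.2, -0.6, 5.8]
grip_width: 8.3
[459.20142692  -7.37172896  94.38035687] [ 1.78230404e+02  8.70745717e-02 -1.79980912e+02] [-0.05282177  0.34382624  0.00389855]
```

View pics/w6.png

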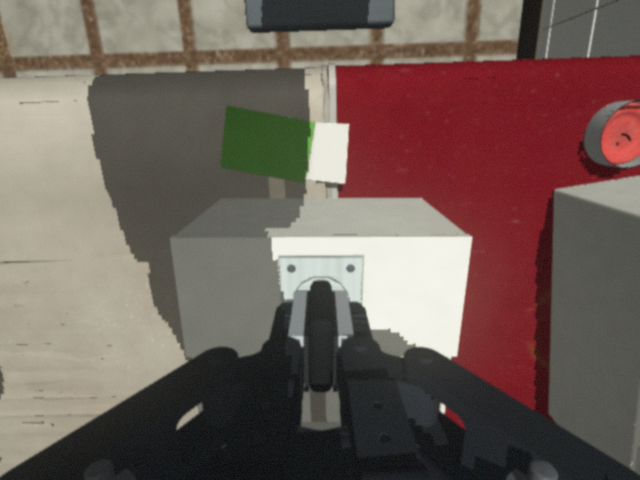

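```bash
python3 -m creep '[[0,0,-8,0,0,0,0],[0,0,-8,0,0,0,0],[0,0,-8,0,0,0,0],[0,0,-20,0,0,0,0],[0,0,-30,0,0,0,0]]';python3 -m creep '[[0,0,-40,0,0,0,0],[0,0,-30,0,0,0,0],[0,0,0,0,0,0,0],[0,0,0,0,0,0,0]]'; python3 - <<'E'
from h import *
fr,T,s=wrist(); print(s["ee_pos"],np.degrees(R.from_rotvec(s["tool_rot"]).as_euler("ZYX")),s["wrist_torque"])
im=fr["image"][:,:,::-1]; cv2.imwrite("pics/w7.png",im)
E
```

```text
clock: 7.05
ee_pos: [457.5, -7.3, 167.5]
tool_rot: [-0.048, -3.139, -0.001]
force: [0.8, -0.4, -0.8]
grip_width: 8.0
clock: 7.45
ee_pos: [458.8, -7.3, 238.2]
tool_rot: [0.049, 3.14, -0.001]
force: [-0.7, -0.5, -0.8]
grip_width: 8.7
[458.76244019  -7.34704621 238.1502179 ] [ 1.78229606e+02  9.61892228e-02 -1.79970149e+02] [-0.03521499  0.02922626 -0.02204043]
```

View pics/w7.png

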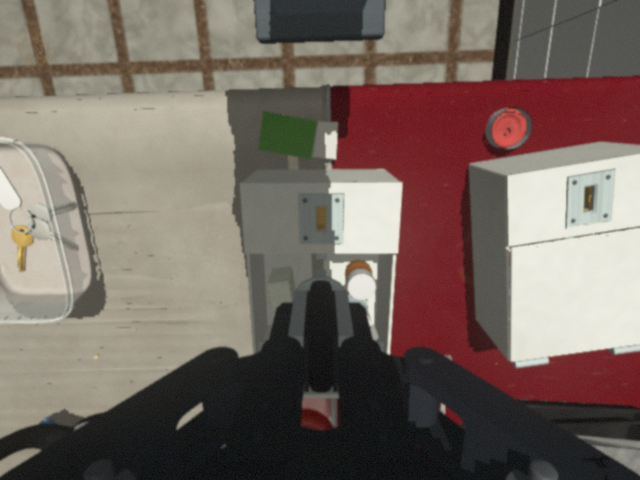

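The key is out and gripped, and lock A's empty slot shows at (320,218). I'll measure both lock faces in this settled view.

```bash
python3 - <<'E'
import cv2,numpy as np
im=cv2.imread("pics/w7.png")
a=cv2.resize(im[180:255,285:360],None,fx=5.2,fy=5.2,interpolation=cv2.INTER_CUBIC)
b=cv2.resize(im[160:235,555:630],None,fx=5.2,fy=5.2,interpolation=cv2.INTER_CUBIC)
cv2.imwrite("pics/c7.png",np.hstack([a,b]));print(a.shape)
E
```

```text
(390, 390, 3)
```

View pics/c7.png

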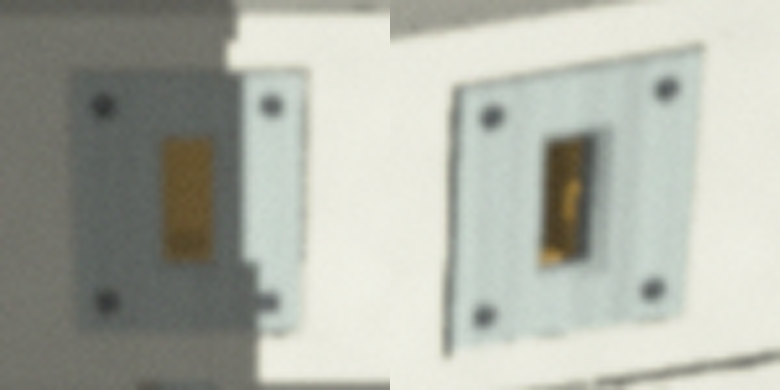

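```bash
python3 - <<'E'
from h import *
fr,T,s=wrist();print(s["ee_pos"])
k=5.2
A=[(104,106),(272,105),(107,302),(267,302)];B=[(492,117),(667,90),(485,316),(653,290)]
for P,off in((A,(285,180)),(B,(555-75,160))):
    pa=np.array([onz(fr,(off[0]+x/k-.4,off[1]+y/k-.4),86,T) for x,y in P])
    print(pa.round(1).tolist(),pa.mean(0))
    d=(pa[2]+pa[3]-pa[0]-pa[1]);e=pa[1]-pa[0]+pa[3]-pa[2];print(np.degrees(np.arctan2(d[1],d[0])),np.degrees(np.arctan2(-e[0],e[1])),np.linalg.norm(d)/2,np.linalg.norm(e)/2)
E
```

```text
[458.17746097  -7.36665463 237.14249102]
[[441.4, -20.2, 86.0], [442.1, 5.9, 86.0], [473.3, -21.1, 86.0], [474.1, 4.5, 86.0]] [457.73385674  -7.72697143  86.        ]
-2.0680082855971658 -1.6056647469917769 31.960700211379546 25.798083496258634
[[433.7, 194.1, 86.0], [430.4, 219.9, 86.0], [465.2, 198.6, 86.0], [461.8, 224.1, 86.0]] [447.77570084 209.18935914  86.        ]
7.887867039361675 7.466079363598738 31.789795351497034 25.893748015565876
```

```bash
python3 -m creep '[[3.3,43.3,0,0,0,0,0],[3.3,43.3,0,0,0,0,0],[3.3,43.3,0,0,0,0,0],[3.4,43.3,0,0,0,0,0],[3.4,43.4,0,0,0,0,0]]';python3 -m creep '[[0,0,20,0,0,-4.75,0],[0,0,20,0,0,-4.75,0],[0,0,0,0,0,0,0],[0,0,0,0,0,0,0],[0,0,0,0,0,0,0]]'; python3 - <<'E'
from h import *
fr,T,s=wrist(); print(s["ee_pos"],np.degrees(R.from_rotvec(s["tool_rot"]).as_euler("ZYX")),s["wrist_torque"],s["qpos"])
im=fr["image"][:,:,::-1]; cv2.imwrite("pics/w8.png",im)
cv2.imwrite("pics/c8.png",cv2.resize(im[190:300,260:390],None,fx=5,fy=5,interpolation=cv2.INTER_CUBIC))
E
```

```text
clock: 8.05
ee_pos: [447.6, 211.0, 236.5]
tool_rot: [-0.049, -3.14, 0.001]
force: [1.0, -0.7, -0.3]
grip_width: 8.2
clock: 8.55
ee_pos: [448.8, 209.6, 198.0]
tool_rot: [-0.208, 3.134, 0.0]
force: [0.6, 1.3, -0.5]
grip_width: 8.3
[448.78233951 209.6333573  198.01132235] [-1.72398630e+02  3.03681241e-02  1.79983902e+02] [-0.05119214 -0.00842084 -0.03077597] [ 0.37002147  0.12098555 -0.94404708  1.84045633  0.10383349  1.23104707
  1.09827422]
```

View pics/w8.png

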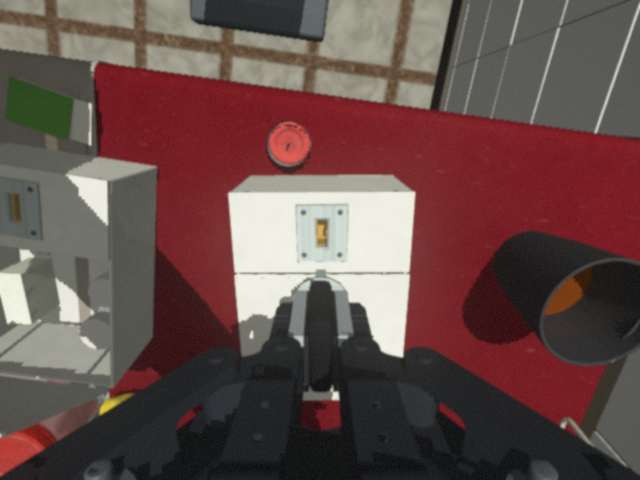

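View pics/c8.png

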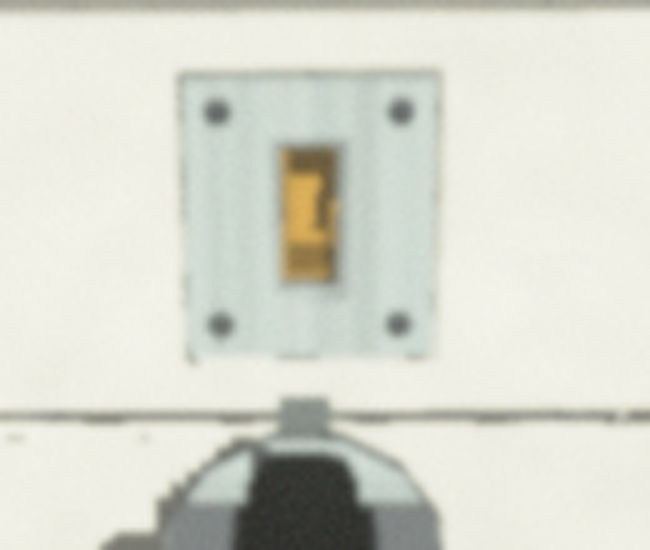

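```bash
python3 - <<'E'
from h import *
fr,T,s=wrist();print(s["ee_pos"],s["clock"])
k=5
P=[(217,112),(401,112),(221,325),(398,325)]
pa=np.array([onz(fr,(260+x/k-.4,190+y/k-.4),86,T) for x,y in P])
print(pa.round(1).tolist(),pa.mean(0))
d=(pa[2]+pa[3]-pa[0]-pa[1]);e=pa[1]-pa[0]+pa[3]-pa[2];print(np.degrees(np.arctan2(d[1],d[0])),np.degrees(np.arctan2(-e[0],e[1])),np.linalg.norm(d)/2,np.linalg.norm(e)/2)
Ti=np.linalg.inv(T@np.linalg.inv(np.array(fr["tool_from_camera"])))
print("lock in tool",(Ti@np.append(pa.mean(0),1)).round(2))
# key bit near edge/tip seen at crop (282..329, 398): in tool coords at z=+? tip: TCP+(-8.4-21)-> tool z=+29.4
for x in (282,305,329):
  p=onz(fr,(260+x/k-.4,190+398/k-.4),s["ee_pos"][2]-8.4-16,T); print((Ti@np.append(p,1)).round(2))
E
```

```text
[448.92517717 209.64050141 198.16977423] 8.6
[[434.8, 195.0, 86.0], [431.4, 220.7, 86.0], [466.5, 199.3, 86.0], [463.1, 225.0, 86.0]] [448.94828778 209.990473    86.        ]
7.761640382768525 7.599578307413836 32.04944527291523 25.93377638233656
lock in tool [5.0000e-02 3.2000e-01 1.1217e+02 1.0000e+00]
[ 9.2  -2.47 24.39  1.  ]
[ 9.2  -0.23 24.39  1.  ]
[ 9.2   2.1  24.39  1.  ]
```

```bash
python3 -m creep '[[0,0.4,25,0,0,0,0],[0,0,25,0,0,0,0],[0,0,22,0,0,0,0],[0,0,0,0,0,0,0],[0,0,0,0,0,0,0]]'; python3 - <<'E'
from h import *
fr,T,s=wrist(); print(s["ee_pos"],np.degrees(R.from_rotvec(s["tool_rot"]).as_euler("ZYX")),s["wrist_torque"])
im=fr["image"][:,:,::-1]
cv2.imwrite("pics/c9.png",cv2.resize(im[190:340,240:400],None,fx=4,fy=4,interpolation=cv2.INTER_CUBIC))
E
```

```text
clock: 9.15
ee_pos: [448.7, 210.2, 126.2]
tool_rot: [-0.211, 3.134, 0.001]
force: [-1.0, 0.0, -0.3]
grip_width: 7.8
[448.65087924 210.23259581 126.15813907] [-1.72289693e+02  9.91957308e-03  1.79979901e+02] [-0.02127953 -0.01071575  0.00430423]
```

View pics/c9.png

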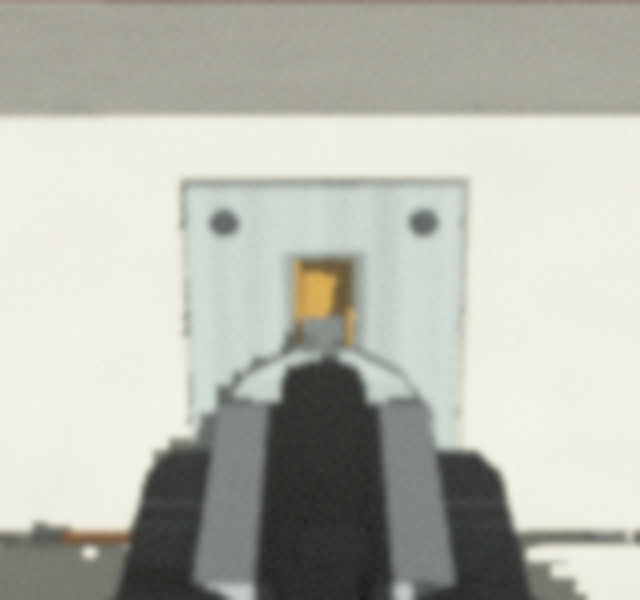

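```bash
python3 -m creep '[[0,0.2,6,0,0,0,0],[0,0,5,0,0,0,0],[0,0,4,0,0,0,0],[0,0,0,0,0,0,0]]'; python3 -m creep '[[0,0,4,0,0,0,0],[0,0,4,0,0,0,0],[0,0,0,0,0,0,0]]'
```

```text
clock: 9.6
ee_pos: [448.1, 210.1, 109.8]
tool_rot: [0.212, -3.134, 0.0]
force: [-1.1, 0.5, -0.3]
grip_width: 8.2
clock: 9.9
ee_pos: [448.1, 210.1, 101.7]
tool_rot: [0.212, -3.134, 0.0]
force: [0.1, -1.2, -0.5]
grip_width: 8.2
```

```bash
python3 -m creep '[[0,0,3,0,0,0,0],[0,0,3,0,0,0,0],[0,0,1.5,0,0,0,0],[0,0,0,0,0,0,0],[0,0,0,0,0,0,0]]'; python3 -c "
from h import *
s=observe();print(s['ee_pos'],s['force'],s['wrist_torque'],np.degrees(R.from_rotvec(s['tool_rot']).as_euler('ZYX')))
fr,T,s=wrist();cv2.imwrite('pics/c10.png',cv2.resize(fr['image'][170:350,220:420,::-1],None,fx=3,fy=3))"
```

```text
clock: 10.4
ee_pos: [448.4, 210.3, 94.9]
tool_rot: [0.212, -3.134, -0.0]
force: [-0.7, 0.4, -0.4]
grip_width: 8.4
[448.36653965 210.30425691  94.85649025] [-0.68271231  0.37186535 -0.42495747] [ 0.02073611 -0.06722811 -0.00718825] [-1.72260809e+02  2.88350887e-05  1.79994829e+02]
```

View pics/c10.png

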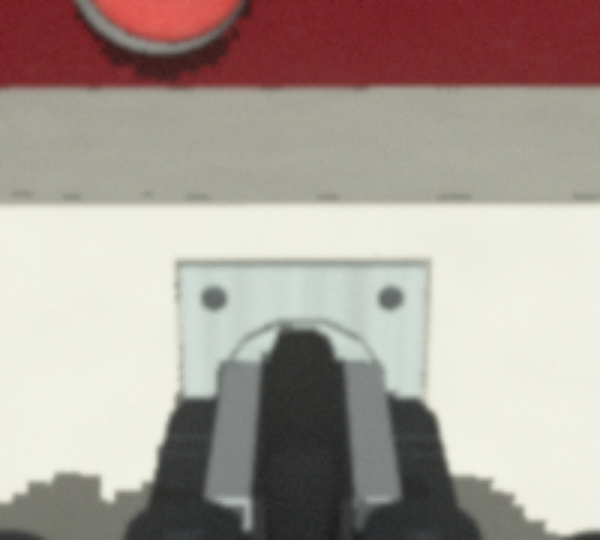

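```bash
python3 -m creep '[[0,0,0.7,0,0,0,0],[0,0,0.5,0,0,0,0],[0,0,0,0,0,0,0],[0,0,0,0,0,0,0]]'
```

```text
clock: 10.85
ee_pos: [448.5, 210.3, 94.4]
tool_rot: [-0.212, 3.134, -0.001]
force: [-3.9, -1.8, 9.5]
grip_width: 8.5
```

```bash
python3 -m creep '[[0,0,-0.3,0,0,5,0],[0,0,0,0,0,6,0],[0,0,0,0,0,6,0],[0,0,0,0,0,6,0],[0,0,0,0,0,6,0]]';python3 -m creep '[[0,0,0,0,0,6,0],[0,0,0,0,0,6,0],[0,0,0,0,0,0,0]]'
```

```text
clock: 11.35
ee_pos: [448.7, 210.6, 94.4]
tool_rot: [0.586, 3.086, 0.001]
force: [-0.7, 0.8, 3.3]
grip_width: 8.1
clock: 11.65
ee_pos: [448.7, 210.7, 94.4]
tool_rot: [0.901, 3.009, 0.001]
force: [0.3, 0.4, 5.4]
grip_width: 8.0
```

```bash
python3 -m creep '[[0,0,0,0,0,6,0],[0,0,0,0,0,6,0],[0,0,0,0,0,6,0],[0,0,0,0,0,6,0],[0,0,0,0,0,6,0]]';python3 -m creep '[[0,0,0,0,0,5,0],[0,0,0,0,0,5,0],[0,0,0,0,0,0,0],[0,0,0,0,0,0,0]]';python3 -c "
from h import *
s=observe();print(s['ee_pos'],s['force'],s['wrist_torque'],np.degrees(R.from_rotvec(s['tool_rot']).as_euler('ZYX')))
fr=grab_frame('top');cv2.imwrite('pics/t11.png',cv2.resize(fr['image'][180:320,180:400,::-1],None,fx=3,fy=3))"
```

```text
clock: 12.15
ee_pos: [448.9, 210.8, 94.4]
tool_rot: [1.648, 2.674, 0.002]
force: [0.2, 1.2, 4.2]
grip_width: 8.1
clock: 12.55
ee_pos: [448.9, 210.8, 94.4]
tool_rot: [1.868, 2.525, 0.002]
force: [0.3, 2.8, 5.3]
grip_width: 8.3
[448.92385001 210.78403831  94.43623849] [0.25936111 2.75672259 5.28970252] [ 0.40634405 -0.29718958  0.02715377] [ 1.06993758e+02 -2.26143554e-02  1.79915758e+02]
```

View pics/t11.png

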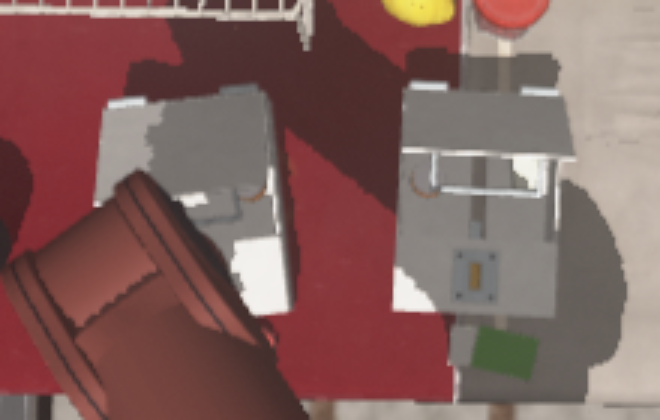

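Lid B stands open. I'll turn a little farther to feel the stop.

```bash
python3 -m creep '[[0,0,0,0,0,1.5,0],[0,0,0,0,0,0,0],[0,0,0,0,0,0,0]]';python3 -c "
from h import *
s=observe();print(s['wrist_torque'],np.degrees(R.from_rotvec(s['tool_rot']).as_euler('ZYX'))[0])"; python3 -m creep '[[0,0,0,0,0,1.5,0],[0,0,0,0,0,0,0],[0,0,0,0,0,0,0]]';python3 -c "
from h import *
s=observe();print(s['wrist_torque'],np.degrees(R.from_rotvec(s['tool_rot']).as_euler('ZYX'))[0])"
```

```text
clock: 12.9
ee_pos: [449.0, 210.8, 94.4]
tool_rot: [1.902, 2.499, 0.002]
force: [1.5, 1.1, 5.7]
grip_width: 8.3
[ 0.45692088 -0.32347735  0.16777268] 105.44368548973016
clock: 13.2
ee_pos: [449.0, 210.8, 94.5]
tool_rot: [1.935, 2.474, 0.002]
force: [0.8, 1.3, 5.4]
grip_width: 8.6
[ 0.41132852 -0.24894549  0.27131551] 103.95494250570863
```

```bash
python3 -m creep '[[0,0,0,0,0,-6,0],[0,0,0,0,0,-6,0],[0,0,0,0,0,-6,0],[0,0,0,0,0,-6,0],[0,0,0,0,0,-6,0]]';python3 -m creep '[[0,0,0,0,0,-6,0],[0,0,0,0,0,-6,0],[0,0,0,0,0,-6,0],[0,0,0,0,0,-6,0],[0,0,0,0,0,-6,0]]';python3 -m creep '[[0,0,0,0,0,-6,0],[0,0,0,0,0,-6,0],[0,0,0,0,0,-6,0],[0,0,0,0,0,-5,0],[0,0,0,0,0,-4,0]]';python3 -m creep '[[0,0,0,0,0,-1.5,0],[0,0,0,0,0,0,0],[0,0,0,0,0,0,0]]';python3 -c "
from h import *
s=observe();print(s['wrist_torque'],np.degrees(R.from_rotvec(s['tool_rot']).as_euler('ZYX'))[0])"
```

```text
clock: 13.7
ee_pos: [448.9, 210.6, 94.4]
tool_rot: [1.223, 2.893, 0.002]
force: [1.9, 1.5, 6.2]
grip_width: 8.6
clock: 14.2
ee_pos: [448.8, 210.5, 94.4]
tool_rot: [0.433, 3.111, 0.001]
force: [0.2, 1.6, 6.4]
grip_width: 8.3
clock: 14.7
ee_pos: [448.8, 210.3, 94.4]
tool_rot: [-0.304, 3.126, 0.0]
force: [0.1, 0.8, 7.6]
grip_width: 8.2
clock: 15.0
ee_pos: [448.8, 210.3, 94.4]
tool_rot: [-0.34, 3.122, 0.0]
force: [-0.7, 1.3, 8.1]
grip_width: 8.3
[ 0.04212489 -0.07307245  0.03179065] -167.58584768139065
```

```bash
python3 -m creep '[[0,0,0,0,0,-1.5,0],[0,0,0,0,0,0,0],[0,0,0,0,0,0,0]]';python3 -c "
from h import *
s=observe();print(s['wrist_torque'],np.degrees(R.from_rotvec(s['tool_rot']).as_euler('ZYX'))[0])";python3 -m creep '[[0,0,0,0,0,-1.5,0],[0,0,0,0,0,0,0],[0,0,0,0,0,0,0]]';python3 -c "
from h import *
s=observe();print(s['wrist_torque'],np.degrees(R.from_rotvec(s['tool_rot']).as_euler('ZYX'))[0])"
```

```text
clock: 15.3
ee_pos: [448.8, 210.3, 94.4]
tool_rot: [-0.38, 3.118, 0.0]
force: [-0.3, 0.1, 7.8]
grip_width: 8.5
[ 0.04456405 -0.03370465 -0.00334779] -166.08874838154216
clock: 15.6
ee_pos: [448.8, 210.3, 94.4]
tool_rot: [-0.421, 3.113, 0.0]
force: [0.7, 0.6, 7.6]
grip_width: 8.5
[ 0.0244256   0.01306948 -0.13201134] -164.5975586980099
```

```bash
python3 -m creep '[[0,0,0,0,0,6.8,0],[0,0,0,0,0,0,0],[0,0,-3,0,0,0,0],[0,0,-4,0,0,0,0],[0,0,0,0,0,0,0]]';python3 -m creep '[[0,0,-6,0,0,0,0],[0,0,-6,0,0,0,0],[0,0,-6,0,0,0,0],[0,0,0,0,0,0,0]]'
```

```text
clock: 16.1
ee_pos: [448.3, 210.1, 101.2]
tool_rot: [0.233, -3.133, 0.0]
force: [0.4, 1.1, -0.6]
grip_width: 8.3
clock: 16.5
ee_pos: [448.8, 210.5, 120.0]
tool_rot: [-0.231, 3.132, 0.0]
force: [0.3, 0.6, -1.4]
grip_width: 8.2
```

```bash
python3 -m creep '[[0,0,-20,0,0,0,0],[0,0,-30,0,0,0,0],[0,0,-40,0,0,0,0],[0,0,-40,0,0,0,0],[0,0,0,0,0,0,0]]';python3 -m creep '[[0,0,0,0,0,0,0],[0,0,0,0,0,0,0]]';python3 - <<'E'
from h import *
fr,T,s=wrist(); print(s["ee_pos"],np.degrees(R.from_rotvec(s["tool_rot"]).as_euler("ZYX")),s["qpos"])
cv2.imwrite("pics/w12.png",fr["image"][:,:,::-1])
E
```

```text
clock: 17.0
ee_pos: [450.4, 211.7, 253.9]
tool_rot: [-0.231, 3.126, 0.002]
force: [0.9, -1.2, -1.8]
grip_width: 8.1
clock: 17.2
ee_pos: [447.9, 209.8, 247.8]
tool_rot: [0.231, -3.132, 0.001]
force: [-0.4, 0.6, -0.5]
grip_width: 8.3
[447.89124016 209.8270347  247.84268059] [-1.71572330e+02 -8.47575766e-02 -1.79977220e+02] [ 0.39162382  0.07547556 -0.94728894  1.76900427  0.06284177  1.33043988
  1.14850331]
```

View pics/w12.png

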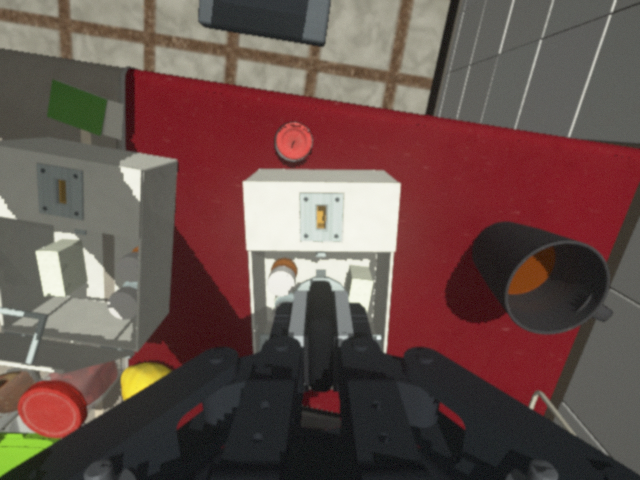

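Key held, lid B open, and lock B's slot home at (321,216). Next I carry it to the tub.

```bash
python3 -m creep '[[3.8,-39.6,0,0,0,0,0],[3.8,-39.6,0,0,0,0,0],[3.8,-39.6,0,0,0,0,0],[3.8,-39.6,0,0,0,0,0],[3.8,-39.6,0,0,0,0,0]]';python3 -m creep '[[3.8,-39.6,0,0,0,0,0],[3.8,-39.6,0,0,0,0,0],[3.8,-39.6,0,0,0,0,0],[3.8,-39.6,0,0,0,0,0],[3.8,-39.6,0,0,0,0,0]]';python3 -m creep '[[3.8,-39.6,0,0,0,0,0],[3.8,-39.6,0,0,0,0,0],[3.8,-39.6,0,0,0,0,0],[0,0,0,0,0,0,0],[0,0,0,0,0,0,0]]';python3 - <<'E'
from h import *
fr,T,s=wrist(); print(s["ee_pos"],np.degrees(R.from_rotvec(s["tool_rot"]).as_euler("ZYX")),s["qpos"])
cv2.imwrite("pics/w13.png",fr["image"][:,:,::-1])
print(proj(fr,np.array([474,-307,56]),T))
E
```

```text
clock: 17.75
ee_pos: [457.8, 9.9, 247.9]
tool_rot: [0.231, -3.131, -0.0]
force: [-0.1, 0.3, -0.3]
grip_width: 8.3
clock: 18.25
ee_pos: [468.1, -188.5, 247.6]
tool_rot: [0.231, -3.131, -0.002]
force: [0.9, -0.2, 0.2]
grip_width: 8.2
clock: 18.75
ee_pos: [474.3, -306.5, 247.1]
tool_rot: [0.228, -3.131, -0.004]
force: [0.3, 0.4, -0.6]
grip_width: 8.6
[ 474.33183472 -306.50095246  247.05415501] [-1.71655511e+02 -1.09205415e-01  1.79842887e+02] [ 0.89436109  0.18695567 -0.45413906  1.63136436  0.0825048   1.34571231
  2.14484038]
[319.90696334 208.34544964]
```

View pics/w13.png

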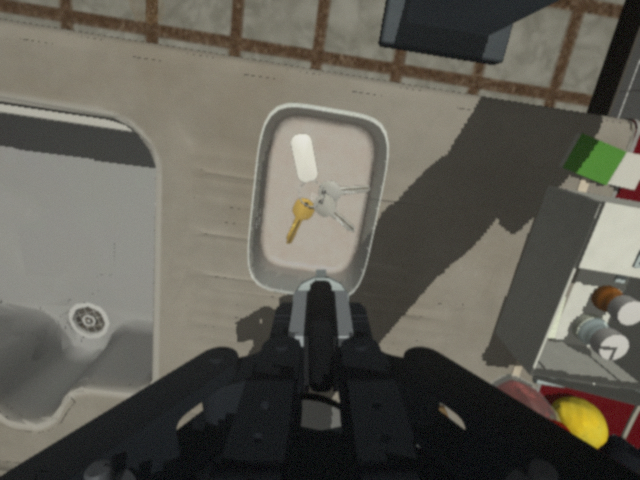

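```bash
python3 -m creep '[[7,0,40,0,0,0,0],[0,0,40,0,0,0,0],[0,0,40,0,0,0,0],[0,0,30,0,0,0,0],[0,0,0,0,0,0,0]]';python3 -m creep '[[0,0,9,0,0,0,0],[0,0,7,0,0,0,0],[0,0,0,0,0,0,0],[0,0,0,0,0,0,0]]';python3 - <<'E'
from h import *
fr,T,s=wrist(); print(s["ee_pos"])
cv2.imwrite("pics/w14.png",fr["image"][:,:,::-1])
E
```

```text
clock: 19.3
ee_pos: [465.7, -304.1, 94.8]
tool_rot: [0.234, -3.127, -0.008]
force: [-0.2, 0.7, 0.1]
grip_width: 8.3
clock: 19.7
ee_pos: [468.6, -307.4, 83.8]
tool_rot: [-0.231, 3.132, -0.001]
force: [-0.1, -0.2, 0.3]
grip_width: 8.2
[ 468.58409947 -307.4487061    83.80307203]
```

View pics/w14.png

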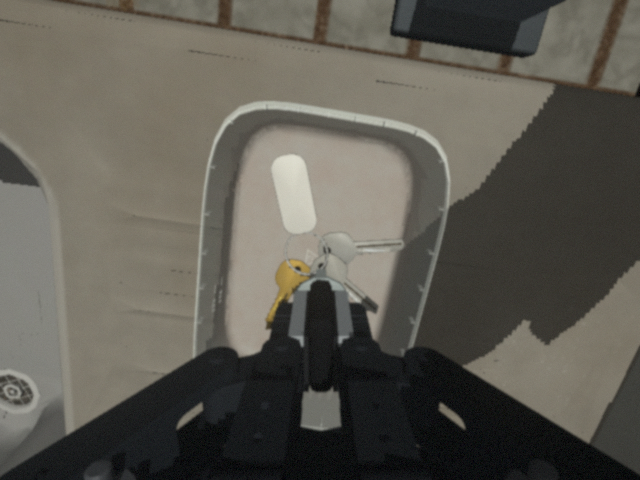

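```bash
python3 -m creep '[[0,0,6,0,0,0,0],[0,0,6,0,0,0,0],[0,0,0,0,0,0,0],[0,0,0,0,0,0,0]]';python3 -m creep '[[0,0,0,0,0,0,30],[0,0,0,0,0,0,30],[0,0,0,0,0,0,30],[0,0,0,0,0,0,30],[0,0,0,0,0,0,30]]';python3 - <<'E'
from h import *
fr,T,s=wrist(); print(s["ee_pos"])
cv2.imwrite("pics/w15.png",fr["image"][:,:,::-1])
E
```

```text
clock: 20.15
ee_pos: [467.9, -307.2, 70.6]
tool_rot: [0.231, -3.133, -0.001]
force: [-0.2, -0.5, 0.3]
grip_width: 8.3
clock: 20.65
ee_pos: [468.1, -307.3, 71.0]
tool_rot: [-0.231, 3.133, -0.0]
force: [-0.4, -0.3, 0.1]
grip_width: 30.0
[ 468.14102275 -307.26164023   70.98842816]
```

View pics/w15.png

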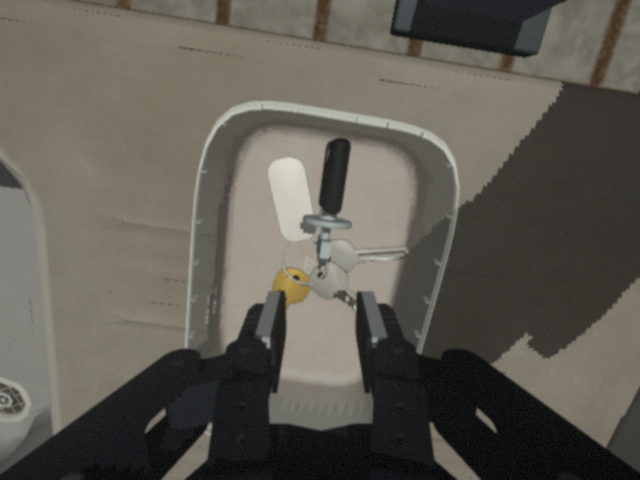

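The key lies inside the tub at (330,195). I'll back off and check the whole scene.

```bash
python3 -m creep '[[0,0,-20,0,0,0,30],[0,0,-35,0,0,0,30],[0,0,-45,0,0,0,30],[0,0,-45,0,0,0,30],[0,0,-40,0,0,0,30]]';python3 -m creep '[[0,-40,0,0,0,0,30],[0,-40,0,0,0,0,30],[0,-40,0,0,0,0,30],[0,0,0,0,0,0,30],[0,0,0,0,0,0,30]]';python3 - <<'E'
from h import *
fr=grab_frame("top");a=fr["image"][:,:,::-1]
cv2.imwrite("pics/t16.png",cv2.resize(a[180:320,100:500],None,fx=2,fy=2,interpolation=cv2.INTER_CUBIC))
cv2.imwrite("pics/s16.png",cv2.resize(grab_frame("scene")["image"][180:420,220:420,::-1],None,fx=2.5,fy=2.5))
fr,T,s=wrist();cv2.imwrite("pics/w16.png",fr["image"][:,:,::-1]); print(s["ee_pos"],s["force"],s["clock"])
E
```

```text
clock: 21.2
ee_pos: [468.1, -307.2, 258.4]
tool_rot: [-0.231, 3.132, -0.001]
force: [1.8, -1.6, -0.7]
grip_width: 30.0
clock: 21.7
ee_pos: [485.4, -426.6, 255.1]
tool_rot: [0.229, -3.133, -0.002]
force: [-0.1, 1.0, -0.3]
grip_width: 30.0
[ 486.10311743 -424.86813987  255.90395588] [-0.45922873 -0.06916797  0.01926989] 21.8
```

View pics/t16.png

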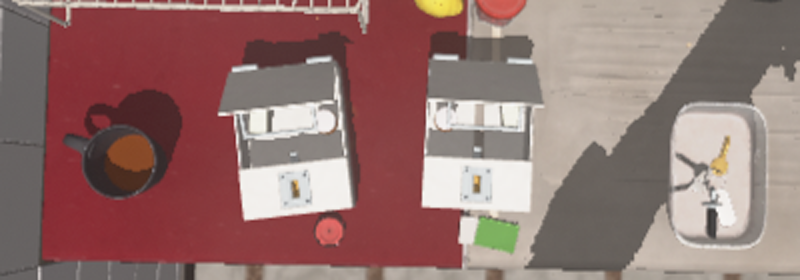

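View pics/w16.png

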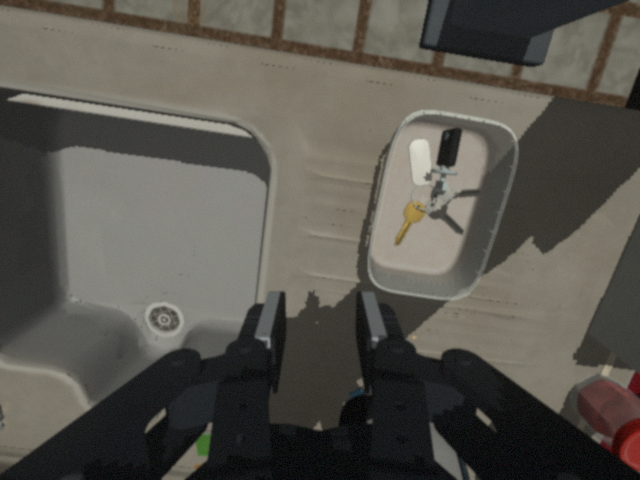

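View pics/s16.png

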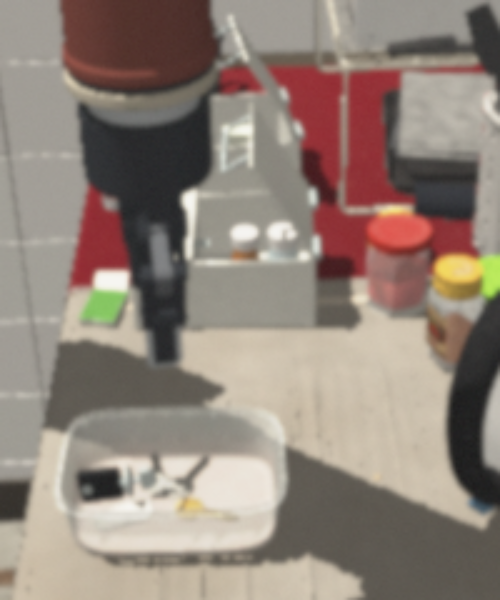

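```bash
python3 -m creep '[[0,0,0,0,0,0,30],[0,0,0,0,0,0,30],[0,0,0,0,0,0,30]]'; python3 -c "
from bench import robot; print(robot.hand_in())"
```

```text
clock: 22.15
ee_pos: [485.8, -425.6, 256.2]
tool_rot: [-0.232, 3.133, -0.001]
force: [-0.8, -0.3, -0.1]
grip_width: 30.2
the job is handed in; nothing more can be done
None
```

The job is done and handed in at about 22 s of the 58 s allowed. I took the key from the open box's lock and seated it in the shut box's lock. There it met the lock face with 9.5 N, at the same tool height as in the first lock. I turned it about 1.46 rad clockwise until the stop pushed back, and the lid sprang open. I then turned it back until it reached the home end, drew it straight out and dropped it in the tub.

In the last pictures:
- **Boxes and locks:** both lids stand open, both locks are empty, and the second lock's slot is back at home.
- **Key:** it lies in the tub with the other keys.
- **Other things:** the packet, tea light, mug and jar look unmoved.
- **Arm:** it is clear of everything, with about 1 N or less on the wrist.

One early lock measurement was about 3.5 mm off because the arm was still settling. I measured again with it still and used those values. I judged the key's resting place and the bystanders by eye from the pictures, not by measuring.

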